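Load the film box, close its lid and clamp it

TASK

Set the film cartridge down inside the open steel box, lying flat on its foot and not dropped, and let go of it. Then lower the flap lid gently, without slamming it, until it is fully shut, and only after that swing the clamp over and press it fully down on the lid. Leave the other things on the bench where they are.

Things in the scene. Friction and masses are not known exactly. Their poses are not given: they have to be found in the camera images.
- box: Fixed open-topped empty steel box, 160 mm (its x) by 210 mm (its y) by 90 mm high, walls and floor 5 mm. Origin: centre of its underside, on the bench; x points from its front (clamp side, nearest the robot) to its back (hinge side), z up. Turned by up to 0.3 rad.
- lid (a joint): Angle of the flap lid, rad: 0 = shut on the rim, 1.57 = upright, limit 1.9. A plain steel plate, 163 mm from hinge axis to free edge, 214 mm wide, 8 mm thick (4 mm each side of the axis), top at 98 mm when shut, 0.35 kg. It opens upward, away from the robot, at the box's back. A stiff hinge holds it where it is left; push it shut from its outer (far) side.
- lid_hinge (a point): Middle of the lid's hinge axis, which is parallel to the box's y; at x = +80, z = 94 mm in the box frame.
- lid_edge (a point): Middle of the lid's free edge, on its outer (upper when shut) face; 163 mm from the hinge axis.
- clamp (a joint): Angle of the clamp arm, rad: 0 = down flat on the shut lid, pointing to the box's +x; 1.57 = upright; starts open, leaning to the robot; limit 2.2. A steel bar 24 mm wide, 10 mm thick, ending 108 mm from the pivot in a grip 45 mm long, 28 wide, 14 thick. Stays where left; push it over from the robot's side (its upper face when down, 115 mm above the bench).
- clamp_pivot (a point): Middle of the clamp's pivot axis, parallel to the box's y; at x = -98, z = 108 mm in the box frame, between two small cheeks (42 mm over all in y, up to z = 118 mm).
- clamp_tip (a point): Middle of the end of the clamp arm's grip, 108 mm from the pivot axis.
- cartridge: Loose film cartridge of orange plastic, about 0.12 kg: a lying round drum, 46 mm in diameter and 100 mm long (110 mm over the two spindle stubs), on a flat foot 6 mm high that sticks out 13 mm beyond the drum on its +y side. Origin: on the underside below the drum's axis, midway along it; x runs along the drum, z up.
- tripod_knob: Silver metal tripod head knob, 76 mm across its ribbed rim, with a stem to 67 mm high, a bystander. Origin: centre of its underside.
- grip_handle: Dark walnut grip handle, 119 mm long, 36 mm wide, 30 mm high, lying along its x, a bystander. Origin: its underside, near the middle.
- filter_disc: Blue glass filter disc lying flat, 77 mm across, 7 mm thick, a bystander. Origin: centre of its underside.
- lens: Black lens standing at the back, 82 mm across, 80 mm high, a bystander. Origin: centre of its underside.
- cleaner: Small bottle standing at the back, 50 mm across, 120 mm high, a bystander. Origin: centre of its underside.
- dust_brush: Brush lying at the back of the bench, a bystander.
Things that resemble listed ones, but are neither listed nor needed, are in the scene too. Several things have the shape of the cartridge; the one meant has the colours described above.

How it is judged:
By the outcome, as a careful person would: the job done as asked, in the order asked, and still so for the second after the job is handed in, with the robot touching nothing.
It also fails if it takes over 72 s, if anything falls off the work surface, if the arm or the gripper's body presses on something with over 40 N, if the wrist force passes 120 N, or if a joint passes its speed limit or range.

ROBOT

A 7-joint arm with a two-finger parallel gripper is mounted at the origin on the work surface. World frame = base frame: x ahead of the robot, y to its left, z up, the work surface at z = 0. Lengths are in m, angles in rad, forces in N, time in s.
With the tool pointing down it reaches from about 0.425 to 0.925 m from the base axis. Payload 6.8 kg.
Tool frame: the origin (TCP) lies at the very end of the fingers, on their centre line; the grasp point (between the pads) lies 19 mm behind it (bot.grasp_offset is the distance from the TCP to the grasp point, in m); z points along the fingers, y is the direction in which the jaws open and shut (so a half turn about z gives the same grasp; the last joint's range is limited). The gripper opens to 85 mm and grips with 20 to 120 N. Pads are 22 mm wide; open, the fingers measure 114 mm over their backs; the gripper's body (76 mm by 85 mm) begins 54 mm behind the grasp point. The pads swing forward as they close: fully open they stand 13 mm farther back than shut.
Start: joints at [1.101, 0.477, 0.022, 1.555, -0.011, 1.109, -0.083], TCP at [0.239, -0.631, 0.231] pointing down, gripper open.
Joint ranges: [-2.96, 2.96], [-0.34, 2.1], [-1.41, 1.46], [0.24, 2.44], [-1.37, 4.51], [0.17, 1.92], [-2.96, 2.96]. Speed limits (rad/s): [2.39, 2.39, 3.14, 3.14, 3.14, 3.14, 3.14].

INTERFACE

Orientations are given as a unit quaternion [w, x, y, z].
In Python, from station import monitor, cams, bot, finder gives the robot as it stands.
- The arm moves only by the tool jog_arm, never from a script. Its argument "plan" is a list of rows, each an object of numbers: "x", "y", "z": the shift along the tool's x, y, z as a fraction of full scale; "wx", "wy", "wz": the turn, a rotation vector about the tool's x, y, z as a fraction of full scale. A call has 1 to 12 rows; each row is the pose to reach, as a shift and turn from the pose measured when the call began, along the tool's axes at that moment, turning the shorter way round; what a row does not reach only later rows make up. Full scale, the value 1, is 20 cm for a shift and 180 degrees for a turn. A row lasts 1/12 s, in which the tool goes at most 41.7 mm and 7.16 degrees, less where a joint would pass 70% of its speed; a pose out of reach is approached as far as the arm can. A call with a number of a shift or a turn outside -1 to 1 is refused whole. A call with a gripper value outside its range is refused whole. "hand" is the opening, from -1 (shut) to 1 (fully open), set as the call begins (left out, the last holds). The fingers move at their own pace and stop on an object; "grip_force" is the grip in N (left out, the last holds). Time passes only in rows, so rows that repeat a pose let the fingers close. It gives the time, the measured TCP pose, the force and the opening at its end, in the units of the state.
- monitor.get_obs(): the state, without advancing time (a new reading comes with each control period).
- cams.read_camera(name): name is "side" or "top"; returns the picture (480x640x3 uint8, red, green, blue); there is no depth.
- cams.get_calibration(name): a dict with "fx", "fy", "cx", "cy" (pixels), "extrinsics" (4x4, takes a point from world to camera coordinates). Camera axes: x right, y down, z forward; pixel columns grow to the right and rows downward; lengths in m; the calibration is good to about 2 mm. A picture is of the moment at which its call begins. get_calibration takes no time and is no camera call.
- bot.hand_in(): hands the job in, once; it reports no verdict.
Trained networks look in the newest picture that a camera, given by its name, has taken for a name from the list of things; names that differ only in an ending like _2 or _b are one class to them, and where a whole thing is asked for, a point or a joint stands for the part that bears it (a point fixed in the world has none). Each returns a list of dicts, best first, with "confidence" (0 to 1); they miss things now and then, are a little off and sometimes report something else, mostly with a low value. They report only what shows in the picture. A call takes as long as a camera call. They do not tell look-alikes from the thing itself.
- finder.find_in(camera, target): "bbox" ([left, top, width, height] in pixels, round what is visible of it).
- finder.place_of(camera, target): "location" ([column, row] in pixels: a listed point, or the origin of a listed thing).
The state is a dict: "t": time; "q": joint angles; "joint_vel": joint speeds; "joint_torque": joint torques, N m; "eef_pos": TCP position; "tool_rot": TCP orientation; "contact_force": force on the tool from outside, world axes, zero at the start; "torque": the same for the moment, N m; "gripper_width": opening from 0.0 (shut) to 1.0 (fully open).
Only numpy, scipy, OpenCV 4.12 (cv2) and the standard library are available. Lean on these libraries where they do the work, as an engineer would, in place of code of your own. Each camera call takes 0.05 s, during which the arm holds its last target. There are 200 camera calls.

## Working session

There is one attempt and no reset: what is moved stays moved. The work goes in short steps, Python scripts to look and compute and a tool call to move; the robot and the scene stay as the last step left them, time stands still between calls to the robot, and variables do not carry over. Pictures are saved under pics/ and viewed, about 8 in all and at most 12, crops included, and the job is handed in when it is done.

Besides the shell and the picture viewer there is one more tool, called by a JSON object that holds its "method" and its "body". jog_arm: Moves the arm, as the interface text tells. Shift numbers are shares of 20 cm and turn numbers shares of 180 degrees, none past 1 either way. Its arguments: {"type":"object","properties":{"plan":{"type":"array","items":{"type":"object","properties":{"x":{"type":"number","minimum":-1,"maximum":1},"y":{"type":"number","minimum":-1,"maximum":1},"z":{"type":"number","minimum":-1,"maximum":1},"wx":{"type":"number","minimum":-1,"maximum":1},"wy":{"type":"number","minimum":-1,"maximum":1},"wz":{"type":"number","minimum":-1,"maximum":1}}}},"hand":{"type":"number"},"grip_force":{"type":"number"}},"required":["plan"]}

```bash
ls; mkdir -p pics
cat > h.py <<'E'
import numpy as np, cv2
from station import monitor, cams, bot, finder
def snap(n,f,crop=None,s=1):
    im=cams.read_camera(n)[:,:,::-1].copy()
    if crop: x,y,w,h=crop; im=im[y:y+h,x:x+w]
    if s!=1: im=cv2.resize(im,None,fx=s,fy=s,interpolation=cv2.INTER_CUBIC)
    cv2.imwrite('pics/'+f,im)
def proj(n,P):
    c=cams.get_calibration(n);E=np.array(c['extrinsics'])
    p=np.atleast_2d(P)@E[:3,:3].T+E[:3,3]
    return np.c_[c['fx']*p[:,0]/p[:,2]+c['cx'],c['fy']*p[:,1]/p[:,2]+c['cy']]
def back(n,uv,z):
    c=cams.get_calibration(n);E=np.array(c['extrinsics']);R=E[:3,:3]
    d=R.T@np.array([(uv[0]-c['cx'])/c['fx'],(uv[1]-c['cy'])/c['fy'],1]);o=-R.T@E[:3,3]
    return o+d*(z-o[2])/d[2]
E
python3 - <<'E'
from h import *
a=cams.read_camera('top');b=cams.read_camera('side')
cv2.imwrite('pics/top0.png',a[:,:,::-1]);cv2.imwrite('pics/side0.png',b[:,:,::-1])
for n in ('top','side'):
    c=cams.get_calibration(n);E=np.array(c['extrinsics']);print(n,c['fx'],(-E[:3,:3].T@E[:3,3]).round(3),E[2,:3].round(2))
    for t in ['box','lid_hinge','lid_edge','clamp_pivot','clamp_tip','cartridge','tripod_knob','grip_handle','filter_disc','lens','cleaner']:
        print(t,[(np.round(d['location']).tolist(),round(d['confidence'],2)) for d in finder.place_of(n,t)][:4])
o=monitor.get_obs();print(o['t'],o['tool_rot'],bot.grasp_offset,o['contact_force'])
E
```

```text
pics
top 472.4505061579408 [0.353 0.    1.219] [ 0.17  0.02 -0.98]
box [([335.0, 238.0], 0.77)]
lid_hinge [([332.0, 197.0], 0.65)]
lid_edge [([333.0, 177.0], 0.8)]
clamp_pivot [([341.0, 270.0], 0.85)]
clamp_tip [([344.0, 282.0], 0.5)]
cartridge [([271.0, 306.0], 0.95), ([161.0, 305.0], 0.87), ([218.0, 297.0], 0.84), ([206.0, 359.0], 0.63)]
tripod_knob [([473.0, 233.0], 0.91)]
grip_handle [([423.0, 300.0], 0.88)]
filter_disc [([173.0, 234.0], 0.86)]
lens [([265.0, 173.0], 0.58), ([341.0, 284.0], 0.19)]
cleaner [([402.0, 175.0], 0.58)]
side 601.2055104869996 [0.997 1.216 0.964] [-0.3  -0.77 -0.56]
box [([293.0, 266.0], 0.65), ([359.0, 371.0], 0.6)]
lid_hinge [([263.0, 240.0], 0.6)]
lid_edge [([266.0, 185.0], 0.68)]
clamp_pivot [([328.0, 222.0], 0.74)]
clamp_tip [([341.0, 185.0], 0.88), ([292.0, 265.0], 0.31)]
cartridge [([382.0, 285.0], 0.96), ([437.0, 360.0], 0.86), ([457.0, 308.0], 0.84), ([396.0, 316.0], 0.74)]
tripod_knob [([255.0, 202.0], 0.46)]
grip_handle [([319.0, 210.0], 0.84)]
filter_disc [([358.0, 369.0], 0.92)]
lens [([252.0, 323.0], 0.72), ([264.0, 242.0], 0.62)]
cleaner [([224.0, 235.0], 0.69)]
1.2 [-1.56047525e-05  9.83685153e-01  1.79898636e-01 -2.45907852e-06] 0.0187 [ 0.27171923  0.32194259 -0.08832975]
```

View pics/top0.png

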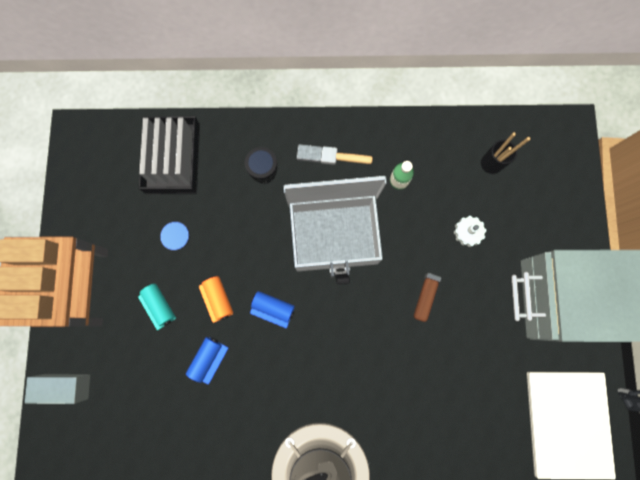

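View pics/side0.png

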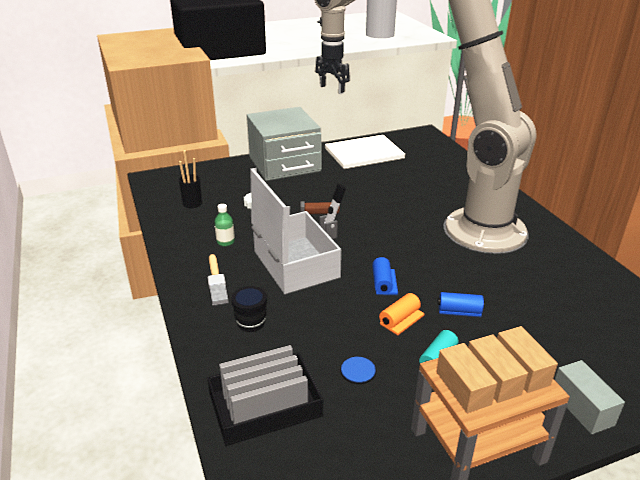

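Run:
```python
from h import *
im=cv2.imread('pics/top0.png')[265:385,130:310];cv2.imwrite('pics/crop0.png',cv2.resize(im,None,fx=4,fy=4,interpolation=cv2.INTER_CUBIC))
for uv in [(271,306),(161,305),(218,297),(206,359)]: print('top',uv,back('top',uv,0).round(3))
for uv in [(382,285),(437,360),(457,308),(396,316)]: print('side',uv,back('side',uv,0).round(3))
for n,t,s,z in [('box',(335,238),(293,266),.0),('hinge',(332,197),(263,240),.094),('pivot',(341,270),(328,222),.108),('knob',(473,233),(255,202),0),('handle',(423,300),(319,210),0)]: print(n,back('top',t,z).round(3),back('side',s,z).round(3))
```

```text
top (271, 306) [0.399 0.124 0.   ]
top (161, 305) [0.401 0.408 0.   ]
top (218, 297) [0.422 0.261 0.   ]
top (206, 359) [0.267 0.286 0.   ]
side (382, 285) [0.404 0.131 0.   ]
side (437, 360) [ 0.409  0.417 -0.   ]
side (457, 308) [0.272 0.28  0.   ]
side (396, 316) [0.426 0.253 0.   ]
box [ 0.576 -0.042  0.   ] [ 0.592 -0.03   0.   ]
hinge [ 0.662 -0.032  0.094] [ 0.667 -0.043  0.094]
pivot [ 0.48  -0.051  0.108] [ 0.486 -0.044  0.108]
knob [ 0.589 -0.401  0.   ] [ 0.593 -0.396  0.   ]
handle [ 0.415 -0.264  0.   ] [ 0.422 -0.278  0.   ]
```

Candidates with the cartridge's shape in the top view are orange (216,299), teal (157,307), blue (272,310) and blue (207,361). The description says orange plastic, so I choose (216,299). The box is near (336,233), with the lid upright at its back and the clamp at (341,270).

View pics/crop0.png

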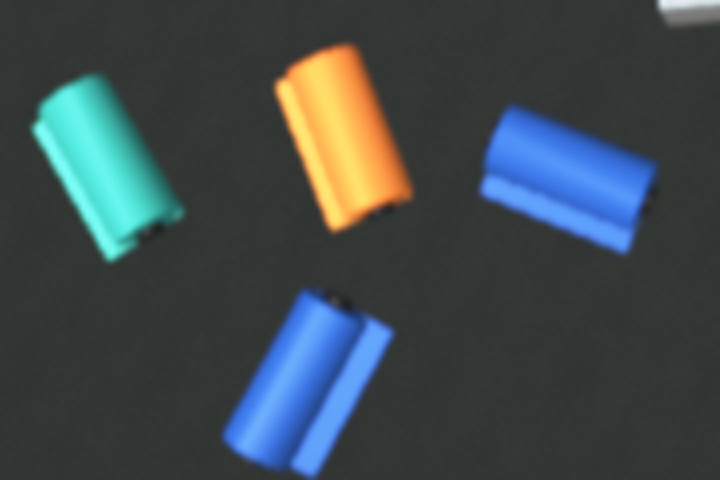

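```bash
cat > fit.py <<'E'
from h import *
from scipy.optimize import least_squares
# orange cartridge outline: fit pose (x,y,yaw) via silhouettes in both views
def hull():
    a=np.linspace(0,2*np.pi,24);P=[]
    for x in(-.05,.05): P+= [(x,.023*np.cos(t),.029+.023*np.sin(t)) for t in a]  # drum axis height ~6+23
    for x in(-.05,.05):
        for y in(-.023,.036):
            for z in(0,.006): P.append((x,y,z))
    return np.array(P)
H=hull()
def mask(n,f):
    im=cv2.imread(f);hsv=cv2.cvtColor(im,cv2.COLOR_BGR2HSV)
    m=cv2.inRange(hsv,(5,150,60),(22,255,255))
    u,v=proj(n,[.42,.258,.02])[0].astype(int)
    k,l,st,c=cv2.connectedComponentsWithStats(m)
    i=1+np.argmin(np.hypot(*(c[1:]-[u,v]).T)+1e3*(st[1:,4]<100)); return (l==i).astype(np.uint8)
def rend(n,p):
    c,s=np.cos(p[2]),np.sin(p[2]);Q=H@np.array([[c,s,0],[-s,c,0],[0,0,1]])+[p[0],p[1],0]
    m=np.zeros((480,640),np.uint8)
    # union of drum hull and foot hull
    for S in(Q[:48],Q[48:]):
        h=cv2.convexHull((proj(n,S)*16).astype(np.int32));cv2.fillConvexPoly(m,h,1,shift=4)
    return m
E
python3 - <<'E'
from fit import *
from scipy.optimize import minimize
M={n:mask(n,f'pics/{n}0.png') for n in('top','side')}
for n in M: print(n,M[n].sum(),cv2.boundingRect(M[n]))
f=lambda p:sum((rend(n,p)!=M[n]).sum()/M[n].sum() for n in M)
for y0 in(.3,.3+np.pi):
    best=min((minimize(f,[.42,.258,y0+d],method='Nelder-Mead',options=dict(initial_simplex=np.array([.42,.258,y0+d])+np.array([[0,0,0],[.02,0,0],[0,.02,0],[0,0,.2]]))) for d in(-.2,0,.2)),key=lambda r:r.fun)
    print(best.x,best.fun)
E
```

```text
top 764 (199, 276, 34, 47)
side 1058 (379, 293, 46, 42)
[0.41995801 0.26118787 0.39599717] 0.571086412177476
[0.41727576 0.2674643  3.56111398] 0.7562871762388781
```

```bash
cat > box.py <<'E'
from h import *
def bw(p,Q):
    c,s=np.cos(p[2]),np.sin(p[2]);return np.atleast_2d(Q)@np.array([[c,s,0],[-s,c,0],[0,0,1]])+[p[0],p[1],0]
def lidpts(a): # outer face edge corners and hinge, open angle a
    d=np.array([-np.cos(a),0,np.sin(a)]);n=np.array([np.sin(a),0,np.cos(a)])
    h=np.array([.08,0,.094]);return [h+d*r+n*.004+[0,y,0] for r,y in((0,-.107),(.163,-.107),(.163,.107),(0,.107))]
def clp(a,r=.108): return np.array([-.098+r*np.cos(a),0,.108+r*np.sin(a)])
def overlay(p,la,ca,cart,files,out):
    ims=[]
    for n,f,(x,y,w,h) in files:
        im=cv2.resize(cv2.imread(f)[y:y+h,x:x+w],None,fx=4,fy=4,interpolation=cv2.INTER_CUBIC)
        def L(P,col,cl=True):
            q=((proj(n,P)-[x,y]+.5)*4).astype(np.int32);cv2.polylines(im,[q],cl,col,1)
        L(bw(p,[(sx*.08,sy*.105,.09) for sx,sy in((1,1),(1,-1),(-1,-1),(-1,1))]),(0,0,255))
        L(bw(p,lidpts(la)),(0,255,0));L(bw(p,[clp(ca,0),clp(ca)]),(255,0,255),False)
        ims.append(cv2.resize(im,(400,400)))
    cv2.imwrite(out,np.hstack(ims))
E
python3 - <<'E'
from box import *
from scipy.optimize import least_squares
O=[('top','box',335,238),('top','h',332,197),('top','e',333,177),('top','p',341,270),('top','t',344,282),('side','box',293,266),('side','h',263,240),('side','e',266,185),('side','p',328,222),('side','t',341,185)]
def res(v):
    P=dict(box=[0,0,0],h=[.08,0,.094],e=np.mean(lidpts(v[3])[1:3],0),p=clp(v[4],0),t=clp(v[4]))
    return np.concatenate([proj(n,bw(v,P[k]))[0]-[a,b] for n,k,a,b in O])
r=least_squares(res,[.58,-.04,.05,1.6,1.9],loss='soft_l1',f_scale=2);print(r.x.round(3),r.fun.round(1))
v=r.x
overlay(v,v[3],v[4],None,[('top','pics/top0.png',(275,165,125,125)),('side','pics/side0.png',(235,165,125,125))],'pics/ov1.png')
E
```

```text
[ 0.582 -0.04   0.098  1.523  1.959] [-0.6 -2.1  0.2 -0.   1.4  1.2 -0.8 -2.   0.3 -0.6  2.3 -2.9  3.4  1.9
 -1.5  1.  -0.3 -1.2  0.9 -0.3]
```

View pics/ov1.png

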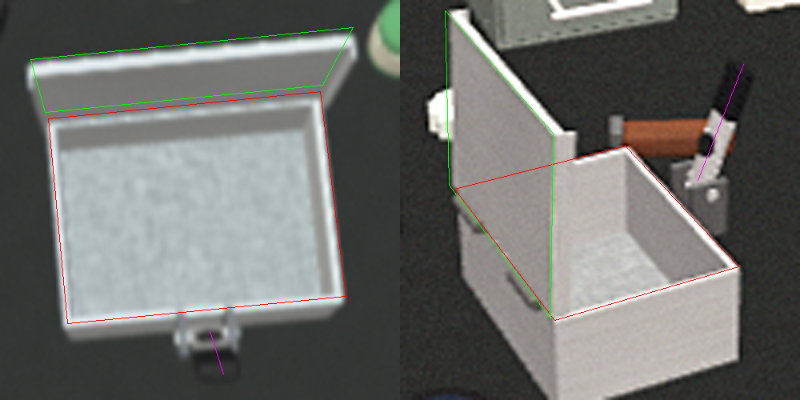

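The picture shows that the rim fits within about 1 px in both views. The box is near (0.582,-0.040) with yaw 0.098, the lid at about 1.52 rad, the clamp at about 1.96. The orange piece in the crop has its foot on the left (+y). I'm setting out now.

{"method": "jog_arm", "body": {"plan": [{"x": 0.79, "y": -0.59, "z": -0.18}, {"x": 0.79, "y": -0.59, "z": -0.18}, {"x": 0.79, "y": -0.59, "z": -0.18}, {"x": 0.79, "y": -0.59, "z": -0.18}, {"x": 0.79, "y": -0.59, "z": -0.18}, {"x": 0.79, "y": -0.59, "z": -0.18}], "hand": 1, "grip_force": 40}}

```text
invalid input at $.plan[0]: expected keys x, y, z, wx, wy, wz
```

{"method": "jog_arm", "body": {"plan": [{"x": 0.79, "y": -0.59, "z": -0.18}, {"x": 0.79, "y": -0.59, "z": -0.18}, {"x": 0.79, "y": -0.59, "z": -0.18}, {"x": 0.79, "y": -0.59, "z": -0.18}, {"x": 0.79, "y": -0.59, "z": -0.18}, {"x": 0.79, "y": -0.59, "z": -0.18}]}}

```text
invalid input at $.plan[0]: expected keys x, y, z, wx, wy, wz
```

{"method": "jog_arm", "body": {"plan": [{"x": 0.31, "y": -0.68}, {"x": 0.31, "y": -0.68}, {"x": 0.31, "y": -0.68}, {"x": 0.31, "y": -0.68}, {"x": 0.31, "y": -0.68}]}}

```text
invalid input at $.plan[0]: expected keys x, y, z, wx, wy, wz
```

{"method": "jog_arm", "body": {"plan": [{"x": 0.31, "y": -0.68}, {"x": 0.31, "y": -0.68}, {"x": 0.31, "y": -0.68}, {"x": 0.31, "y": -0.68}, {"x": 0.31, "y": -0.68}]}}

```text
invalid input at $.plan[0]: expected keys x, y, z, wx, wy, wz
```

{"method": "jog_arm", "body": {"plan": [{"x": 0.11, "y": -0.65}, {"x": 0.11, "y": -0.65}, {"x": 0.11, "y": -0.65}, {"x": 0.11, "y": -0.65}, {"x": 0.11, "y": -0.65}]}}

```text
invalid input at $.plan[0]: expected keys x, y, z, wx, wy, wz
```

All six keys are required.

{"method": "jog_arm", "body": {"plan": [{"x": 0.79, "y": -0.59, "z": -0.18, "wx": 0, "wy": 0, "wz": 0}, {"x": 0.79, "y": -0.59, "z": -0.18, "wx": 0, "wy": 0, "wz": 0}, {"x": 0.79, "y": -0.59, "z": -0.18, "wx": 0, "wy": 0, "wz": 0}, {"x": 0.79, "y": -0.59, "z": -0.18, "wx": 0, "wy": 0, "wz": 0}, {"x": 0.79, "y": -0.59, "z": -0.18, "wx": 0, "wy": 0, "wz": 0}, {"x": 0.79, "y": -0.59, "z": -0.18, "wx": 0, "wy": 0, "wz": 0}], "hand": 1, "grip_force": 40}}

```text
t: 1.7
eef_pos: [0.3513, -0.4586, 0.2691]
tool_rot: [-0.0, 0.983, 0.185, 0.002]
contact_force: [0.9, 1.7, -0.3]
gripper_width: 0.999
```

{"method": "jog_arm", "body": {"plan": [{"x": 0.7, "y": -0.6, "z": -0.18, "wx": 0, "wy": 0, "wz": 0}, {"x": 0.7, "y": -0.6, "z": -0.18, "wx": 0, "wy": 0, "wz": 0}, {"x": 0.7, "y": -0.6, "z": -0.18, "wx": 0, "wy": 0, "wz": 0}, {"x": 0.7, "y": -0.6, "z": -0.18, "wx": 0, "wy": 0, "wz": 0}, {"x": 0.7, "y": -0.6, "z": -0.18, "wx": 0, "wy": 0, "wz": 0}]}}

```text
t: 2.12
eef_pos: [0.4397, -0.2926, 0.3067]
tool_rot: [-0.0, 0.982, 0.187, 0.003]
contact_force: [1.0, 0.5, 0.9]
gripper_width: 1.002
```

{"method": "jog_arm", "body": {"plan": [{"x": 0.31, "y": -0.68, "z": 0, "wx": 0, "wy": 0, "wz": 0}, {"x": 0.31, "y": -0.68, "z": 0, "wx": 0, "wy": 0, "wz": 0}, {"x": 0.31, "y": -0.68, "z": 0, "wx": 0, "wy": 0, "wz": 0}, {"x": 0.31, "y": -0.68, "z": 0, "wx": 0, "wy": 0, "wz": 0}, {"x": 0.31, "y": -0.68, "z": 0, "wx": 0, "wy": 0, "wz": 0}]}}

```text
t: 2.53
eef_pos: [0.4483, -0.1368, 0.3076]
tool_rot: [-0.001, 0.982, 0.191, 0.004]
contact_force: [-1.1, 0.0, -0.2]
gripper_width: 0.996
```

{"method": "jog_arm", "body": {"plan": [{"x": 0.31, "y": -0.68, "z": 0, "wx": 0, "wy": 0, "wz": 0}, {"x": 0.31, "y": -0.68, "z": 0, "wx": 0, "wy": 0, "wz": 0}, {"x": 0.31, "y": -0.68, "z": 0, "wx": 0, "wy": 0, "wz": 0}, {"x": 0.31, "y": -0.68, "z": 0, "wx": 0, "wy": 0, "wz": 0}, {"x": 0.31, "y": -0.68, "z": 0, "wx": 0, "wy": 0, "wz": 0}]}}

```text
t: 2.95
eef_pos: [0.455, 0.019, 0.3088]
tool_rot: [-0.002, 0.981, 0.196, 0.005]
contact_force: [0.6, 0.5, -0.5]
gripper_width: 0.998
```

{"method": "jog_arm", "body": {"plan": [{"x": 0.11, "y": -0.65, "z": 0, "wx": 0, "wy": 0, "wz": 0}, {"x": 0.11, "y": -0.65, "z": 0, "wx": 0, "wy": 0, "wz": 0}, {"x": 0.11, "y": -0.65, "z": 0, "wx": 0, "wy": 0, "wz": 0}, {"x": 0.11, "y": -0.65, "z": 0, "wx": 0, "wy": 0, "wz": 0}, {"x": 0.11, "y": -0.65, "z": 0, "wx": 0, "wy": 0, "wz": 0}]}}

```text
t: 3.37
eef_pos: [0.4247, 0.1509, 0.3097]
tool_rot: [-0.002, 0.98, 0.199, 0.005]
contact_force: [0.9, 0.2, 0.0]
gripper_width: 0.998
```

```bash
cat >> h.py <<'E'
from scipy.spatial.transform import Rotation as Ro
def goto(P,yaw):
    o=monitor.get_obs();R=Ro.from_quat(o['tool_rot'],scalar_first=True)
    T=Ro.from_euler('z',yaw)*Ro.from_quat([1,0,0,0])
    w=(R.inv()*T).as_rotvec()/np.pi; d=R.inv().apply(np.array(P)-o['eef_pos'])/.2
    print('t',o['t'],'pos',np.round(o['eef_pos'],4),'F',np.round(o['contact_force'],1),'w',round(o['gripper_width'],3),'shift',d.round(3),'turn',w.round(4))
E
python3 - <<'E'
from h import *
goto([.42,.26,.13],.396)
for n in('top','side'): snap(n,n+'1.png')
from fit import *
from scipy.optimize import minimize
for h in(.023,.026,.029):
  H[:48,2]+=h-H[:48,2].mean()-0
  M={n:mask(n,f'pics/{n}0.png') for n in('top','side')}
  for n in M: M[n]=cv2.morphologyEx(M[n],cv2.MORPH_CLOSE,np.ones((5,5)))
  f=lambda p:sum((rend(n,p)!=M[n]).sum()/M[n].sum() for n in M)
  p0=np.array([.42,.26,.396])
  r=minimize(f,p0,method='Nelder-Mead',options=dict(initial_simplex=p0+np.array([[-.01,-.01,-.1],[.02,0,0],[0,.02,0],[0,0,.2]])));print(h,r.x.round(4),r.fun,[((rend(n,r.x)!=M[n]).sum()/M[n].sum()).round(2) for n in M],[rend(n,r.x).sum() for n in M],[M[n].sum() for n in M])
E
```

```text
t 3.3667 pos [0.4247 0.1509 0.3097] F [0.9 0.2 0. ] w 0.998 shift [ 0.181 -0.509  0.902] turn [-0.0008 -0.0037  0.0015]
0.023 [0.4201 0.2598 0.3949] 0.12630034461918066 [np.float64(0.08), np.float64(0.05)] [np.uint64(1012), np.uint64(1198)] [np.uint64(958), np.uint64(1171)]
0.026 [0.4198 0.2612 0.4   ] 0.14518308673956026 [np.float64(0.08), np.float64(0.06)] [np.uint64(1023), np.uint64(1214)] [np.uint64(958), np.uint64(1171)]
0.029 [0.4199 0.261  0.3976] 0.1834219097928541 [np.float64(0.08), np.float64(0.1)] [np.uint64(1024), np.uint64(1258)] [np.uint64(958), np.uint64(1171)]
```

Fit: orange at (0.420, 0.260), yaw 0.396, drum axis 23 mm high. Going above it.

{"method": "jog_arm", "body": {"plan": [{"x": 0.18, "y": -0.51, "z": 0.9, "wx": 0, "wy": -0.004, "wz": 0.002}, {"x": 0.18, "y": -0.51, "z": 0.9, "wx": 0, "wy": -0.004, "wz": 0.002}, {"x": 0.18, "y": -0.51, "z": 0.9, "wx": 0, "wy": -0.004, "wz": 0.002}, {"x": 0.18, "y": -0.51, "z": 0.9, "wx": 0, "wy": -0.004, "wz": 0.002}, {"x": 0.18, "y": -0.51, "z": 0.9, "wx": 0, "wy": -0.004, "wz": 0.002}, {"x": 0.18, "y": -0.51, "z": 0.9, "wx": 0, "wy": -0.004, "wz": 0.002}, {"x": 0.18, "y": -0.51, "z": 0.9, "wx": 0, "wy": -0.004, "wz": 0.002}]}}

```text
t: 4.05
eef_pos: [0.421, 0.2537, 0.1274]
tool_rot: [0.001, 0.981, 0.193, -0.004]
contact_force: [0.3, -0.9, 1.1]
gripper_width: 1.001
```

Run:
```python
from h import *
goto([.42,.26,.007],.396)
```

```text
t 4.05 pos [0.421  0.2537 0.1274] F [ 0.3 -0.9  1.1] w 1.001 shift [ 0.012 -0.031  0.602] turn [-0.0001  0.0025 -0.0026]
```

{"method": "jog_arm", "body": {"plan": [{"x": 0.012, "y": -0.031, "z": 0.0, "wx": 0, "wy": 0.002, "wz": -0.003}, {"x": 0.012, "y": -0.031, "z": 0.1, "wx": 0, "wy": 0.002, "wz": -0.003}, {"x": 0.012, "y": -0.031, "z": 0.2, "wx": 0, "wy": 0.002, "wz": -0.003}, {"x": 0.012, "y": -0.031, "z": 0.25, "wx": 0, "wy": 0.002, "wz": -0.003}, {"x": 0.012, "y": -0.031, "z": 0.25, "wx": 0, "wy": 0.002, "wz": -0.003}]}}

```text
t: 4.47
eef_pos: [0.4209, 0.2584, 0.0771]
tool_rot: [0.001, 0.981, 0.196, -0.001]
contact_force: [-0.5, -0.4, 0.1]
gripper_width: 1.0
```

Run:
```python
from h import *
snap('top','top2.png',(170,255,100,90),5)
goto([.42,.26,.007],.396)
```

```text
t 4.5167 pos [0.4212 0.2592 0.078 ] F [ 0.8 -0.6 -0.3] w 0.999 shift [-0.004 -0.006  0.355] turn [ 0.0001  0.0004 -0.0001]
```

View pics/top2.png

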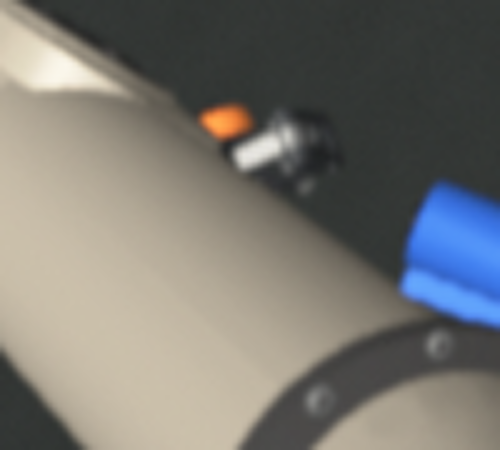

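The arm hides the cartridge from above; only its far end shows, at about (215,279). The two-view fit is good, so I descend and close.

{"method": "jog_arm", "body": {"plan": [{"x": -0.004, "y": -0.006, "z": 0.1, "wx": 0, "wy": 0, "wz": 0}, {"x": -0.004, "y": -0.006, "z": 0.2, "wx": 0, "wy": 0, "wz": 0}, {"x": -0.004, "y": -0.006, "z": 0.29, "wx": 0, "wy": 0, "wz": 0}, {"x": -0.004, "y": -0.006, "z": 0.34, "wx": 0, "wy": 0, "wz": 0}, {"x": -0.004, "y": -0.006, "z": 0.355, "wx": 0, "wy": 0, "wz": 0}, {"x": -0.004, "y": -0.006, "z": 0.355, "wx": 0, "wy": 0, "wz": 0}, {"x": -0.004, "y": -0.006, "z": 0.355, "wx": 0, "wy": 0, "wz": 0}]}}

```text
t: 5.1
eef_pos: [0.4207, 0.2604, 0.0081]
tool_rot: [0.0, 0.981, 0.196, 0.0]
contact_force: [-0.5, -0.5, 0.2]
gripper_width: 1.001
```

{"method": "jog_arm", "body": {"plan": [{"x": 0, "y": 0, "z": 0, "wx": 0, "wy": 0, "wz": 0}, {"x": 0, "y": 0, "z": 0, "wx": 0, "wy": 0, "wz": 0}, {"x": 0, "y": 0, "z": 0, "wx": 0, "wy": 0, "wz": 0}, {"x": 0, "y": 0, "z": 0, "wx": 0, "wy": 0, "wz": 0}, {"x": 0, "y": 0, "z": 0, "wx": 0, "wy": 0, "wz": 0}, {"x": 0, "y": 0, "z": 0, "wx": 0, "wy": 0, "wz": 0}, {"x": 0, "y": 0, "z": 0, "wx": 0, "wy": 0, "wz": 0}, {"x": 0, "y": 0, "z": 0, "wx": 0, "wy": 0, "wz": 0}], "hand": -1, "grip_force": 40}}

```text
t: 5.77
eef_pos: [0.4212, 0.2606, 0.0089]
tool_rot: [0.0, 0.981, 0.196, 0.001]
contact_force: [-1.5, -0.7, 7.3]
gripper_width: 0.522
```

Run:
```python
from h import *
snap('side','side3.png',(330,230,160,140),4)
goto([.42,.26,.15],.396)
```

```text
t 5.8167 pos [0.4212 0.2606 0.0089] F [-0.6 -0.6  7.2] w 0.525 shift [-0.006  0.001 -0.706] turn [ 0.0001 -0.0006 -0.0002]
```

View pics/side3.png

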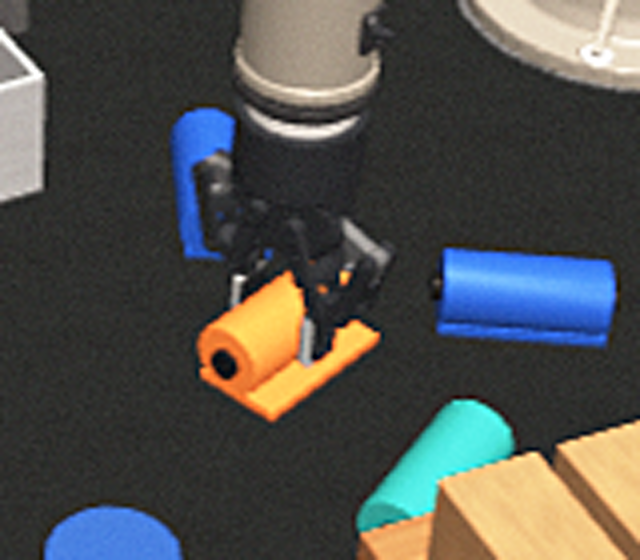

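The picture shows the orange drum between the fingers, with the near pad standing on the foot side at about (408,310). I lift and go over the box.

{"method": "jog_arm", "body": {"plan": [{"x": 0, "y": 0, "z": -0.05, "wx": 0, "wy": 0, "wz": 0}, {"x": 0, "y": 0, "z": -0.15, "wx": 0, "wy": 0, "wz": 0}, {"x": 0, "y": 0, "z": -0.3, "wx": 0, "wy": 0, "wz": 0}, {"x": 0, "y": 0, "z": -0.5, "wx": 0, "wy": 0, "wz": 0}, {"x": 0, "y": 0, "z": -0.7, "wx": 0, "wy": 0, "wz": 0}, {"x": 0, "y": 0, "z": -0.85, "wx": 0, "wy": 0, "wz": 0}, {"x": 0, "y": 0, "z": -0.95, "wx": 0, "wy": 0, "wz": 0}, {"x": 0, "y": 0, "z": -0.95, "wx": 0, "wy": 0, "wz": 0}], "grip_force": 50}}

```text
t: 6.48
eef_pos: [0.4227, 0.2623, 0.204]
tool_rot: [-0.001, 0.98, 0.196, 0.005]
contact_force: [0.3, 0.7, -1.0]
gripper_width: 0.523
```

Run:
```python
from h import *
goto([.583,-.045,.2],.098)
```

```text
t 6.4833 pos [0.4227 0.2623 0.204 ] F [ 0.3  0.7 -1. ] w 0.523 shift [0.147 1.727 0.021] turn [-0.0006 -0.0031  0.0947]
```

{"method": "jog_arm", "body": {"plan": [{"x": 0.01, "y": 0.08, "z": 0, "wx": 0, "wy": 0, "wz": 0.005}, {"x": 0.02, "y": 0.2, "z": 0, "wx": 0, "wy": 0, "wz": 0.01}, {"x": 0.03, "y": 0.36, "z": 0, "wx": 0, "wy": -0.001, "wz": 0.02}, {"x": 0.045, "y": 0.53, "z": 0, "wx": 0, "wy": -0.002, "wz": 0.03}, {"x": 0.06, "y": 0.7, "z": 0, "wx": 0, "wy": -0.003, "wz": 0.04}, {"x": 0.075, "y": 0.87, "z": 0.01, "wx": 0, "wy": -0.003, "wz": 0.05}, {"x": 0.085, "y": 1, "z": 0.01, "wx": 0, "wy": -0.003, "wz": 0.06}]}}

```text
t: 7.07
eef_pos: [0.5156, 0.0811, 0.2012]
tool_rot: [-0.0, 0.995, 0.102, -0.001]
contact_force: [0.0, -0.4, -0.8]
gripper_width: 0.523
```

Run:
```python
from h import *
goto([.583,-.045,.2],.098)
```

```text
t 7.0667 pos [0.5156 0.0811 0.2012] F [ 0.  -0.4 -0.8] w 0.523 shift [0.203 0.686 0.005] turn [-0.0001  0.0005  0.0336]
```

{"method": "jog_arm", "body": {"plan": [{"x": 0.05, "y": 0.15, "z": 0, "wx": 0, "wy": 0, "wz": 0.01}, {"x": 0.1, "y": 0.32, "z": 0, "wx": 0, "wy": 0, "wz": 0.02}, {"x": 0.15, "y": 0.48, "z": 0, "wx": 0, "wy": 0, "wz": 0.034}, {"x": 0.19, "y": 0.62, "z": 0, "wx": 0, "wy": 0, "wz": 0.034}, {"x": 0.2, "y": 0.685, "z": 0, "wx": 0, "wy": 0, "wz": 0.034}, {"x": 0.203, "y": 0.685, "z": 0, "wx": 0, "wy": 0, "wz": 0.034}, {"x": 0.203, "y": 0.685, "z": 0, "wx": 0, "wy": 0, "wz": 0.034}, {"x": 0.203, "y": 0.685, "z": 0, "wx": 0, "wy": 0, "wz": 0.034}]}}

```text
t: 7.73
eef_pos: [0.5821, -0.0429, 0.2007]
tool_rot: [-0.001, 0.999, 0.049, -0.001]
contact_force: [0.4, 0.9, -0.9]
gripper_width: 0.52
```

Run:
```python
from h import *
a=cams.read_camera('top')[165:290,275:400,::-1];b=cams.read_camera('side')[120:320,220:400,::-1]
cv2.imwrite('pics/c4.png',np.hstack([cv2.resize(x,(400,444),interpolation=cv2.INTER_CUBIC) for x in(a,b)]))
goto([.583,-.045,.0139],.098)
```

```text
t 7.8333 pos [ 0.5824 -0.0428  0.201 ] F [-0.1  0.1 -1.1] w 0.521 shift [0.004 0.013 0.936] turn [-0.0003  0.0007  0.0006]
```

View pics/c4.png

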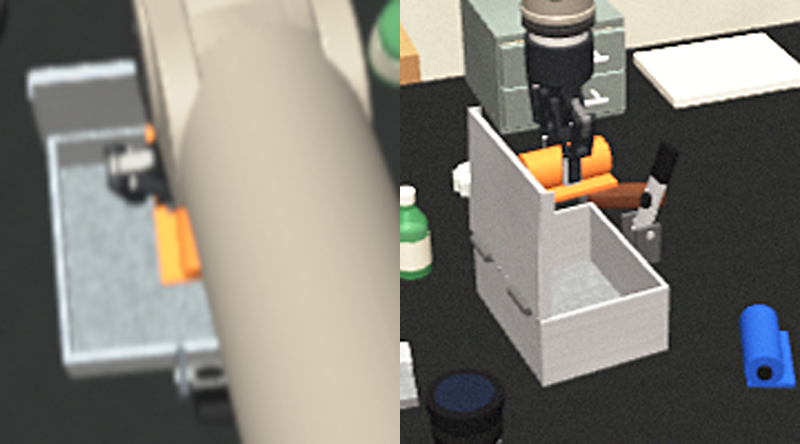

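The picture shows the cartridge held level over the box, aligned with it, foot on the left side. Lowering.

{"method": "jog_arm", "body": {"plan": [{"x": 0.004, "y": 0.012, "z": 0.08, "wx": 0, "wy": 0, "wz": 0}, {"x": 0.004, "y": 0.012, "z": 0.2, "wx": 0, "wy": 0, "wz": 0}, {"x": 0.004, "y": 0.012, "z": 0.35, "wx": 0, "wy": 0, "wz": 0}, {"x": 0.004, "y": 0.012, "z": 0.5, "wx": 0, "wy": 0, "wz": 0}, {"x": 0.004, "y": 0.012, "z": 0.63, "wx": 0, "wy": 0, "wz": 0}, {"x": 0.004, "y": 0.012, "z": 0.74, "wx": 0, "wy": 0, "wz": 0}, {"x": 0.004, "y": 0.012, "z": 0.82, "wx": 0, "wy": 0, "wz": 0}, {"x": 0.004, "y": 0.012, "z": 0.85, "wx": 0, "wy": 0, "wz": 0}, {"x": 0.004, "y": 0.012, "z": 0.85, "wx": 0, "wy": 0, "wz": 0}]}}

```text
t: 8.58
eef_pos: [0.5818, -0.0437, 0.0298]
tool_rot: [-0.001, 0.999, 0.051, -0.002]
contact_force: [-0.1, -0.8, -1.4]
gripper_width: 0.519
```

Run:
```python
from h import *
goto([.583,-.045,.0139],.098)
```

```text
t 8.5833 pos [ 0.5818 -0.0437  0.0298] F [-0.1 -0.8 -1.4] w 0.519 shift [0.006 0.007 0.08 ] turn [-0.0006  0.0015  0.0011]
```

{"method": "jog_arm", "body": {"plan": [{"x": 0.003, "y": 0.005, "z": 0.02, "wx": 0, "wy": 0.001, "wz": 0}, {"x": 0.003, "y": 0.005, "z": 0.035, "wx": 0, "wy": 0.001, "wz": 0}, {"x": 0.003, "y": 0.005, "z": 0.05, "wx": 0, "wy": 0.001, "wz": 0}, {"x": 0.003, "y": 0.005, "z": 0.06, "wx": 0, "wy": 0.001, "wz": 0}, {"x": 0.003, "y": 0.005, "z": 0.07, "wx": 0, "wy": 0.001, "wz": 0}, {"x": 0.003, "y": 0.005, "z": 0.078, "wx": 0, "wy": 0.001, "wz": 0}, {"x": 0.003, "y": 0.005, "z": 0.078, "wx": 0, "wy": 0.001, "wz": 0}, {"x": 0.003, "y": 0.005, "z": 0.078, "wx": 0, "wy": 0.001, "wz": 0}]}}

```text
t: 9.25
eef_pos: [0.5825, -0.0447, 0.0143]
tool_rot: [-0.001, 0.999, 0.051, -0.001]
contact_force: [0.9, 0.5, -0.8]
gripper_width: 0.519
```

{"method": "jog_arm", "body": {"plan": [{"x": 0, "y": 0, "z": 0.004, "wx": 0, "wy": 0, "wz": 0}, {"x": 0, "y": 0, "z": 0.008, "wx": 0, "wy": 0, "wz": 0}, {"x": 0, "y": 0, "z": 0.008, "wx": 0, "wy": 0, "wz": 0}, {"x": 0, "y": 0, "z": 0.008, "wx": 0, "wy": 0, "wz": 0}]}}

```text
t: 9.58
eef_pos: [0.5826, -0.0446, 0.014]
tool_rot: [-0.001, 0.999, 0.051, -0.001]
contact_force: [-4.7, 0.2, 12.2]
gripper_width: 0.522
```

Contact at 12 N. Opening, then rising.

{"method": "jog_arm", "body": {"plan": [{"x": 0, "y": 0, "z": -0.004, "wx": 0, "wy": 0, "wz": 0}, {"x": 0, "y": 0, "z": -0.004, "wx": 0, "wy": 0, "wz": 0}, {"x": 0, "y": 0, "z": -0.004, "wx": 0, "wy": 0, "wz": 0}, {"x": 0, "y": 0, "z": -0.004, "wx": 0, "wy": 0, "wz": 0}, {"x": 0, "y": 0, "z": -0.004, "wx": 0, "wy": 0, "wz": 0}, {"x": 0, "y": 0, "z": -0.004, "wx": 0, "wy": 0, "wz": 0}], "hand": 0.7}}

```text
t: 10.08
eef_pos: [0.5825, -0.0447, 0.0146]
tool_rot: [-0.001, 0.999, 0.051, -0.001]
contact_force: [-0.2, -0.3, -0.9]
gripper_width: 0.852
```

{"method": "jog_arm", "body": {"plan": [{"x": 0, "y": 0, "z": -0.05, "wx": 0, "wy": 0, "wz": 0}, {"x": 0, "y": 0, "z": -0.12, "wx": 0, "wy": 0, "wz": 0}, {"x": 0, "y": 0, "z": -0.25, "wx": 0, "wy": 0, "wz": 0}, {"x": 0, "y": 0, "z": -0.45, "wx": 0, "wy": 0, "wz": 0}, {"x": 0, "y": 0, "z": -0.65, "wx": 0, "wy": 0, "wz": 0}, {"x": 0, "y": 0, "z": -0.85, "wx": 0, "wy": 0, "wz": 0}, {"x": 0, "y": 0, "z": -1, "wx": 0, "wy": 0, "wz": 0}, {"x": 0, "y": 0, "z": -1, "wx": 0, "wy": 0, "wz": 0}]}}

```text
t: 10.75
eef_pos: [0.5867, -0.0444, 0.2226]
tool_rot: [-0.0, 0.999, 0.051, 0.005]
contact_force: [0.9, -0.6, -0.2]
gripper_width: 0.85
```

{"method": "jog_arm", "body": {"plan": [{"x": 0, "y": 0.3, "z": -0.2, "wx": 0, "wy": 0, "wz": 0}, {"x": 0, "y": 0.5, "z": -0.4, "wx": 0, "wy": 0, "wz": 0}, {"x": 0, "y": 0.7, "z": -0.55, "wx": 0, "wy": 0, "wz": 0}, {"x": 0, "y": 0.9, "z": -0.65, "wx": 0, "wy": 0, "wz": 0}, {"x": 0, "y": 0.9, "z": -0.7, "wx": 0, "wy": 0, "wz": 0}, {"x": 0, "y": 0.9, "z": -0.7, "wx": 0, "wy": 0, "wz": 0}], "hand": -1}}

```text
t: 11.25
eef_pos: [0.6033, -0.2283, 0.3661]
tool_rot: [0.001, 0.999, 0.049, 0.007]
contact_force: [0.9, 0.1, -0.8]
gripper_width: 0.005
```

Run:
```python
from h import *
a=cams.read_camera('top')[165:290,275:400,::-1];b=cams.read_camera('side')[120:320,220:400,::-1]
cv2.imwrite('pics/c5.png',np.hstack([cv2.resize(x,(400,444),interpolation=cv2.INTER_CUBIC) for x in(a,b)]))
goto([.72,-.03,.34],.098)
for u in('lens','cleaner'): print(u,[(np.round(d['location']).tolist(),round(d['confidence'],2),back('top',d['location'],0).round(3)) for d in finder.place_of('top',u)][:2])
```

```text
t 11.35 pos [ 0.604  -0.229   0.3663] F [-0.6  0.2 -0.4] w 0.003 shift [ 0.669 -0.936  0.138] turn [ 0.0014 -0.0049 -0.0011]
lens [([264.0, 172.0], 0.87, array([0.758, 0.149, 0.   ]))]
cleaner [([401.0, 178.0], 0.87, array([ 0.738, -0.219,  0.   ]))]
```

View pics/c5.png

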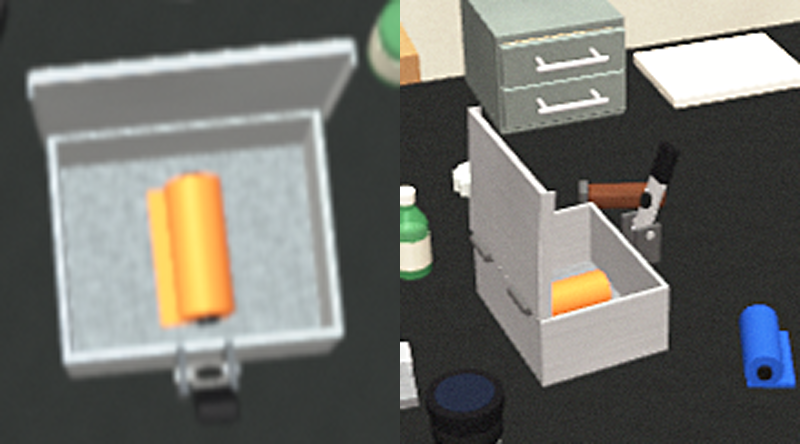

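The cartridge lies flat on its foot in the box, at about (337,233) in the full top view, and the lid and clamp have not moved. Next I go behind the lid with the fingers shut.

{"method": "jog_arm", "body": {"plan": [{"x": 0.2, "y": -0.15, "z": 0, "wx": 0, "wy": -0.005, "wz": 0}, {"x": 0.35, "y": -0.3, "z": 0, "wx": 0, "wy": -0.005, "wz": 0}, {"x": 0.5, "y": -0.45, "z": 0, "wx": 0, "wy": -0.005, "wz": 0}, {"x": 0.6, "y": -0.65, "z": 0.1, "wx": 0, "wy": -0.005, "wz": 0}, {"x": 0.67, "y": -0.8, "z": 0.13, "wx": 0, "wy": -0.005, "wz": 0}, {"x": 0.67, "y": -0.94, "z": 0.13, "wx": 0, "wy": -0.005, "wz": 0}, {"x": 0.67, "y": -0.94, "z": 0.13, "wx": 0, "wy": -0.005, "wz": 0}, {"x": 0.67, "y": -0.94, "z": 0.13, "wx": 0, "wy": -0.005, "wz": 0}]}}

```text
t: 12.12
eef_pos: [0.7166, -0.016, 0.3364]
tool_rot: [-0.001, 0.998, 0.055, -0.004]
contact_force: [0.8, -0.3, 0.5]
gripper_width: -0.003
```

```bash
cat > lid.py <<'E'
from box import *
B=np.array([.582,-.040,.098])
def lidtcp(a,r=.12,e=0): return bw(B,[.08-r*np.cos(a)+.004*np.sin(a)+.011+e*np.sin(a),0,.094+r*np.sin(a)+.004*np.cos(a)+e*np.cos(a)])[0]
def goal(Ps):
    for P in Ps: goto(P,.098)
E
python3 - <<'E'
from lid import *
goal([lidtcp(1.52,e=.03),lidtcp(1.52),lidtcp(1.3)])
E
```

```text
t 12.1167 pos [ 0.7166 -0.016   0.3364] F [ 0.8 -0.3  0.5] w -0.003 shift [-0.083  0.054  0.605] turn [-0.001   0.0026  0.0039]
t 12.1167 pos [ 0.7166 -0.016   0.3364] F [ 0.8 -0.3  0.5] w -0.003 shift [-0.233  0.052  0.614] turn [-0.001   0.0026  0.0039]
t 12.1167 pos [ 0.7166 -0.016   0.3364] F [ 0.8 -0.3  0.5] w -0.003 shift [-0.363  0.051  0.631] turn [-0.001   0.0026  0.0039]
```

{"method": "jog_arm", "body": {"plan": [{"x": 0, "y": 0.05, "z": 0, "wx": 0, "wy": 0.003, "wz": 0.004}, {"x": 0, "y": 0.05, "z": 0.1, "wx": 0, "wy": 0.003, "wz": 0.004}, {"x": 0, "y": 0.05, "z": 0.2, "wx": 0, "wy": 0.003, "wz": 0.004}, {"x": 0, "y": 0.05, "z": 0.32, "wx": 0, "wy": 0.003, "wz": 0.004}, {"x": 0, "y": 0.05, "z": 0.45, "wx": 0, "wy": 0.003, "wz": 0.004}, {"x": 0, "y": 0.05, "z": 0.55, "wx": 0, "wy": 0.003, "wz": 0.004}, {"x": 0, "y": 0.05, "z": 0.61, "wx": 0, "wy": 0.003, "wz": 0.004}, {"x": 0, "y": 0.05, "z": 0.61, "wx": 0, "wy": 0.003, "wz": 0.004}, {"x": 0, "y": 0.05, "z": 0.61, "wx": 0, "wy": 0.003, "wz": 0.004}]}}

```text
t: 12.87
eef_pos: [0.7164, -0.0268, 0.2144]
tool_rot: [-0.001, 0.999, 0.048, 0.0]
contact_force: [0.4, -0.8, 1.1]
gripper_width: 0.003
```

Run:
```python
from lid import *
goal([lidtcp(a) for a in (1.52,1.45,1.35,1.25,1.15,1.05,.95)])
```

```text
t 12.8667 pos [ 0.7164 -0.0268  0.2144] F [ 0.4 -0.8  1.1] w 0.003 shift [-0.231  0.     0.002] turn [-0.0009 -0.0002 -0.0005]
t 12.8667 pos [ 0.7164 -0.0268  0.2144] F [ 0.4 -0.8  1.1] w 0.003 shift [-0.273  0.     0.004] turn [-0.0009 -0.0002 -0.0005]
t 12.8667 pos [ 0.7164 -0.0268  0.2144] F [ 0.4 -0.8  1.1] w 0.003 shift [-0.332  0.001  0.012] turn [-0.0009 -0.0002 -0.0005]
t 12.8667 pos [ 0.7164 -0.0268  0.2144] F [ 0.4 -0.8  1.1] w 0.003 shift [-0.391  0.001  0.026] turn [-0.0009 -0.0002 -0.0005]
t 12.8667 pos [ 0.7164 -0.0268  0.2144] F [ 0.4 -0.8  1.1] w 0.003 shift [-0.447  0.001  0.046] turn [-0.0009 -0.0002 -0.0005]
t 12.8667 pos [ 0.7164 -0.0268  0.2144] F [ 0.4 -0.8  1.1] w 0.003 shift [-0.502  0.001  0.071] turn [-0.0009 -0.0002 -0.0005]
t 12.8667 pos [ 0.7164 -0.0268  0.2144] F [ 0.4 -0.8  1.1] w 0.003 shift [-0.553  0.001  0.102] turn [-0.0009 -0.0002 -0.0005]
```

Now I push the lid along its arc at about 0.4–0.5 rad/s.

{"method": "jog_arm", "body": {"plan": [{"x": -0.08, "y": 0, "z": 0, "wx": 0, "wy": 0, "wz": 0}, {"x": -0.15, "y": 0, "z": 0, "wx": 0, "wy": 0, "wz": 0}, {"x": -0.19, "y": 0, "z": 0.001, "wx": 0, "wy": 0, "wz": 0}, {"x": -0.21, "y": 0, "z": 0.001, "wx": 0, "wy": 0, "wz": 0}, {"x": -0.231, "y": 0, "z": 0.002, "wx": 0, "wy": 0, "wz": 0}, {"x": -0.25, "y": 0, "z": 0.003, "wx": 0, "wy": 0, "wz": 0}, {"x": -0.273, "y": 0, "z": 0.004, "wx": 0, "wy": 0, "wz": 0}, {"x": -0.3, "y": 0, "z": 0.008, "wx": 0, "wy": 0, "wz": 0}, {"x": -0.332, "y": 0, "z": 0.012, "wx": 0, "wy": 0, "wz": 0}, {"x": -0.36, "y": 0, "z": 0.018, "wx": 0, "wy": 0, "wz": 0}, {"x": -0.391, "y": 0, "z": 0.026, "wx": 0, "wy": 0, "wz": 0}, {"x": -0.42, "y": 0, "z": 0.036, "wx": 0, "wy": 0, "wz": 0}]}}

```text
t: 13.87
eef_pos: [0.6322, -0.0348, 0.2071]
tool_rot: [-0.001, 0.999, 0.048, 0.0]
contact_force: [2.0, 2.1, 2.3]
gripper_width: 0.004
```

Run:
```python
from lid import *
cams.read_camera('side');print([(np.round(d['location']).tolist(),round(d['confidence'],2)) for d in finder.place_of('side','lid_edge')][:2])
for a in np.arange(.8,1.6,.1): print(a.round(2),proj('side',bw(B,np.mean(lidpts(a)[1:3],0)))[0].round(0))
goal([lidtcp(a) for a in (1.15,1.05,.95,.85,.75,.65)])
```

```text
[([286.0, 186.0], 0.81)]
0.8 [304. 192.]
0.9 [300. 189.]
1.0 [295. 187.]
1.1 [290. 186.]
1.2 [284. 185.]
1.3 [278. 185.]
1.4 [272. 185.]
1.5 [266. 186.]
t 13.9667 pos [ 0.631  -0.0351  0.2064] F [ 0.  -0.6 -0.4] w 0.0 shift [-0.018  0.001  0.006] turn [-0.0009  0.0006 -0.0005]
t 13.9667 pos [ 0.631  -0.0351  0.2064] F [ 0.  -0.6 -0.4] w 0.0 shift [-0.073  0.001  0.032] turn [-0.0009  0.0006 -0.0005]
t 13.9667 pos [ 0.631  -0.0351  0.2064] F [ 0.  -0.6 -0.4] w 0.0 shift [-0.124  0.001  0.063] turn [-0.0009  0.0006 -0.0005]
t 13.9667 pos [ 0.631  -0.0351  0.2064] F [ 0.  -0.6 -0.4] w 0.0 shift [-0.172  0.001  0.098] turn [-0.0009  0.0006 -0.0005]
t 13.9667 pos [ 0.631  -0.0351  0.2064] F [ 0.  -0.6 -0.4] w 0.0 shift [-0.216  0.001  0.139] turn [-0.0009  0.0006 -0.0005]
t 13.9667 pos [ 0.631  -0.0351  0.2064] F [ 0.  -0.6 -0.4] w 0.0 shift [-0.257  0.001  0.184] turn [-0.0009  0.0006 -0.0005]
```

The lid moves with the fingers and is now at about 1.17 rad. I keep going.

{"method": "jog_arm", "body": {"plan": [{"x": -0.018, "y": 0, "z": 0.006, "wx": 0, "wy": 0, "wz": 0}, {"x": -0.045, "y": 0, "z": 0.018, "wx": 0, "wy": 0, "wz": 0}, {"x": -0.073, "y": 0, "z": 0.032, "wx": 0, "wy": 0, "wz": 0}, {"x": -0.1, "y": 0, "z": 0.047, "wx": 0, "wy": 0, "wz": 0}, {"x": -0.124, "y": 0, "z": 0.063, "wx": 0, "wy": 0, "wz": 0}, {"x": -0.148, "y": 0, "z": 0.08, "wx": 0, "wy": 0, "wz": 0}, {"x": -0.172, "y": 0, "z": 0.098, "wx": 0, "wy": 0, "wz": 0}, {"x": -0.194, "y": 0, "z": 0.118, "wx": 0, "wy": 0, "wz": 0}, {"x": -0.216, "y": 0, "z": 0.139, "wx": 0, "wy": 0, "wz": 0}, {"x": -0.237, "y": 0, "z": 0.161, "wx": 0, "wy": 0, "wz": 0}, {"x": -0.257, "y": 0, "z": 0.184, "wx": 0, "wy": 0, "wz": 0}]}}

```text
t: 14.88
eef_pos: [0.5791, -0.0401, 0.1691]
tool_rot: [-0.001, 0.999, 0.048, -0.001]
contact_force: [0.3, 0.1, 1.7]
gripper_width: 0.002
```

Run:
```python
from lid import *
goal([lidtcp(a) for a in (.65,.55,.45,.35,.25,.15)])
```

```text
t 14.8833 pos [ 0.5791 -0.0401  0.1691] F [0.3 0.1 1.7] w 0.002 shift [ 0.004  0.001 -0.003] turn [-0.0009  0.0008 -0.0005]
t 14.8833 pos [ 0.5791 -0.0401  0.1691] F [0.3 0.1 1.7] w 0.002 shift [-0.032  0.001  0.045] turn [-0.0009  0.0008 -0.0005]
t 14.8833 pos [ 0.5791 -0.0401  0.1691] F [0.3 0.1 1.7] w 0.002 shift [-0.062  0.001  0.097] turn [-0.0009  0.0008 -0.0005]
t 14.8833 pos [ 0.5791 -0.0401  0.1691] F [0.3 0.1 1.7] w 0.002 shift [-0.087  0.002  0.151] turn [-0.0009  0.0008 -0.0005]
t 14.8833 pos [ 0.5791 -0.0401  0.1691] F [0.3 0.1 1.7] w 0.002 shift [-0.106  0.002  0.208] turn [-0.0009  0.0008 -0.0005]
t 14.8833 pos [ 0.5791 -0.0401  0.1691] F [0.3 0.1 1.7] w 0.002 shift [-0.12   0.002  0.267] turn [-0.0009  0.0008 -0.0005]
```

{"method": "jog_arm", "body": {"plan": [{"x": -0.012, "y": 0, "z": 0.02, "wx": 0, "wy": 0, "wz": 0}, {"x": -0.032, "y": 0, "z": 0.045, "wx": 0, "wy": 0, "wz": 0}, {"x": -0.048, "y": 0, "z": 0.07, "wx": 0, "wy": 0, "wz": 0}, {"x": -0.062, "y": 0, "z": 0.097, "wx": 0, "wy": 0, "wz": 0}, {"x": -0.075, "y": 0, "z": 0.123, "wx": 0, "wy": 0, "wz": 0}, {"x": -0.087, "y": 0, "z": 0.151, "wx": 0, "wy": 0, "wz": 0}, {"x": -0.097, "y": 0, "z": 0.178, "wx": 0, "wy": 0, "wz": 0}, {"x": -0.106, "y": 0, "z": 0.205, "wx": 0, "wy": 0, "wz": 0}, {"x": -0.113, "y": 0, "z": 0.23, "wx": 0, "wy": 0, "wz": 0}, {"x": -0.118, "y": 0, "z": 0.25, "wx": 0, "wy": 0, "wz": 0}, {"x": -0.12, "y": 0, "z": 0.265, "wx": 0, "wy": 0, "wz": 0}]}}

```text
t: 15.8
eef_pos: [0.5547, -0.0423, 0.1155]
tool_rot: [-0.001, 0.999, 0.048, -0.002]
contact_force: [-0.7, 0.4, 1.8]
gripper_width: 0.001
```

Run:
```python
from lid import *
goal([lidtcp(a) for a in (.1,.05,0)])
```

```text
t 15.8 pos [ 0.5547 -0.0423  0.1155] F [-0.7  0.4  1.8] w 0.001 shift [-0.003  0.002  0.028] turn [-0.0009  0.0011 -0.0005]
t 15.8 pos [ 0.5547 -0.0423  0.1155] F [-0.7  0.4  1.8] w 0.001 shift [-0.006  0.002  0.058] turn [-0.0009  0.0011 -0.0005]
t 15.8 pos [ 0.5547 -0.0423  0.1155] F [-0.7  0.4  1.8] w 0.001 shift [-0.007  0.002  0.088] turn [-0.0009  0.0011 -0.0005]
```

{"method": "jog_arm", "body": {"plan": [{"x": -0.002, "y": 0, "z": 0.012, "wx": 0, "wy": 0, "wz": 0}, {"x": -0.003, "y": 0, "z": 0.022, "wx": 0, "wy": 0, "wz": 0}, {"x": -0.004, "y": 0, "z": 0.032, "wx": 0, "wy": 0, "wz": 0}, {"x": -0.005, "y": 0, "z": 0.042, "wx": 0, "wy": 0, "wz": 0}, {"x": -0.006, "y": 0, "z": 0.05, "wx": 0, "wy": 0, "wz": 0}, {"x": -0.006, "y": 0, "z": 0.058, "wx": 0, "wy": 0, "wz": 0}, {"x": -0.006, "y": 0, "z": 0.065, "wx": 0, "wy": 0, "wz": 0}, {"x": -0.006, "y": 0, "z": 0.072, "wx": 0, "wy": 0, "wz": 0}, {"x": -0.006, "y": 0, "z": 0.079, "wx": 0, "wy": 0, "wz": 0}, {"x": -0.006, "y": 0, "z": 0.085, "wx": 0, "wy": 0, "wz": 0}, {"x": -0.006, "y": 0, "z": 0.088, "wx": 0, "wy": 0, "wz": 0}, {"x": -0.006, "y": 0, "z": 0.088, "wx": 0, "wy": 0, "wz": 0}]}}

```text
t: 16.8
eef_pos: [0.5534, -0.0424, 0.0981]
tool_rot: [-0.001, 0.999, 0.048, -0.002]
contact_force: [-1.8, -0.3, 4.2]
gripper_width: -0.001
```

{"method": "jog_arm", "body": {"plan": [{"x": 0, "y": 0, "z": 0.005, "wx": 0, "wy": 0, "wz": 0}, {"x": 0, "y": 0, "z": 0.01, "wx": 0, "wy": 0, "wz": 0}, {"x": 0, "y": 0, "z": 0.015, "wx": 0, "wy": 0, "wz": 0}, {"x": 0, "y": 0, "z": 0.015, "wx": 0, "wy": 0, "wz": 0}, {"x": 0, "y": 0, "z": 0.015, "wx": 0, "wy": 0, "wz": 0}]}}

```text
t: 17.22
eef_pos: [0.5534, -0.0424, 0.0979]
tool_rot: [-0.0, 0.999, 0.048, -0.002]
contact_force: [-11.1, -1.1, 28.4]
gripper_width: 0.001
```

The lid bears 28 N at z = 0.098, so it is shut. Rising now, then on to the clamp.

{"method": "jog_arm", "body": {"plan": [{"x": 0, "y": 0, "z": -0.05, "wx": 0, "wy": 0, "wz": 0}, {"x": 0, "y": 0, "z": -0.2, "wx": 0, "wy": 0, "wz": 0}, {"x": 0, "y": 0, "z": -0.4, "wx": 0, "wy": 0, "wz": 0}, {"x": 0, "y": 0, "z": -0.6, "wx": 0, "wy": 0, "wz": 0}, {"x": 0, "y": 0, "z": -0.8, "wx": 0, "wy": 0, "wz": 0}, {"x": 0, "y": 0, "z": -1, "wx": 0, "wy": 0, "wz": 0}, {"x": 0, "y": 0, "z": -1, "wx": 0, "wy": 0, "wz": 0}]}}

```text
t: 17.8
eef_pos: [0.5585, -0.0419, 0.3067]
tool_rot: [0.0, 0.999, 0.048, 0.006]
contact_force: [0.7, 0.8, 0.5]
gripper_width: 0.0
```

{"method": "jog_arm", "body": {"plan": [{"x": 0, "y": 0, "z": -0.2, "wx": 0, "wy": 0, "wz": 0}, {"x": 0, "y": 0, "z": -0.3, "wx": 0, "wy": 0, "wz": 0}, {"x": 0, "y": 0, "z": -0.3, "wx": 0, "wy": 0, "wz": 0}]}}

```text
t: 18.05
eef_pos: [0.5606, -0.0414, 0.373]
tool_rot: [0.001, 0.999, 0.048, 0.011]
contact_force: [0.4, 1.4, -0.2]
gripper_width: -0.002
```

```bash
cat > cl.py <<'E'
from lid import *
def gt(Pb,tilt):
    o=monitor.get_obs();R=Ro.from_quat(o['tool_rot'],scalar_first=True)
    T=Ro.from_euler('z',B[2])*Ro.from_euler('y',tilt)*Ro.from_quat([1,0,0,0])
    P=bw(B,Pb)[0]
    print(P.round(3),'shift',(R.inv().apply(P-o['eef_pos'])/.2).round(3),'turn',((R.inv()*T).as_rotvec()/np.pi).round(4))
def ct(a,e=0,r=.09): return np.array([-.098+r*np.cos(a)-(.018+e)*np.sin(a),0,.108+r*np.sin(a)+(.018+e)*np.cos(a)])
def cd(a,r=.092,e=0): return np.array([-.098+r*np.cos(a)-(.007+e)*np.sin(a)-.011,0,.108+r*np.sin(a)+(.007+e)*np.cos(a)])
E
python3 - <<'E'
from cl import *
a=cams.read_camera('top')[165:290,275:400,::-1];b=cams.read_camera('side')[120:320,220:400,::-1]
cv2.imwrite('pics/c6.png',np.hstack([cv2.resize(x,(400,444),interpolation=cv2.INTER_CUBIC) for x in(a,b)]))
for n in('side','top'):
    print([(np.round(d['location']).tolist(),round(d['confidence'],2)) for d in finder.place_of(n,'clamp_tip')][:2])
    print([proj(n,bw(B,clp(x)))[0].round(0) for x in(1.8,1.9,2,2.1)])
print(monitor.get_obs()['q'].round(2),monitor.get_obs()['eef_pos'])
gt([-.175,0,.33],.39);gt(ct(1.96,.035),.39)
E
```

```text
[([253.0, 323.0], 0.6), ([341.0, 186.0], 0.58)]
[array([336., 184.]), array([340., 184.]), array([343., 185.]), array([346., 186.])]
[]
[array([344., 274.]), array([344., 279.]), array([344., 283.]), array([345., 288.])]
[ 0.35  0.21 -0.46  1.64  0.1   1.3  -1.6 ] [ 0.55731597 -0.04207876  0.36546537]
[ 0.408 -0.057  0.33 ] shift [-0.753  0.003  0.17 ] turn [ 1.000e-04 -1.271e-01 -6.000e-04]
[ 0.402 -0.058  0.171] shift [-0.791  0.003  0.964] turn [ 1.000e-04 -1.271e-01 -6.000e-04]
```

View pics/c6.png

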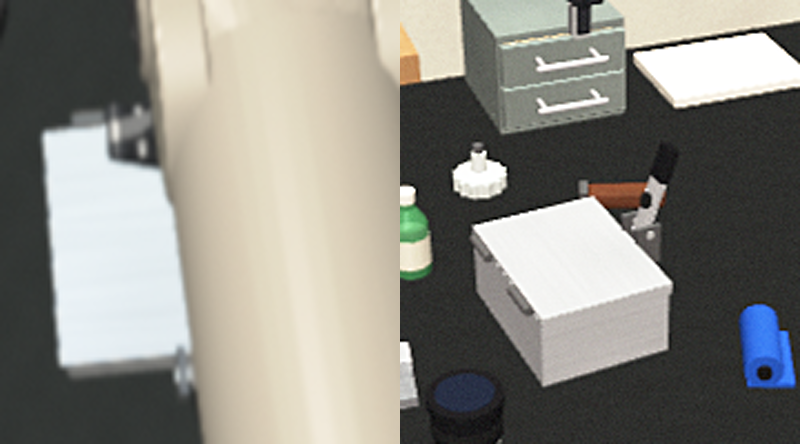

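The picture shows the lid flat on the rim and the clamp still open at about 1.95 rad, with its tip at side (341,186). I tilt the tool and move to the robot's side of the clamp, staying high.

{"method": "jog_arm", "body": {"plan": [{"x": -0.1, "y": 0, "z": 0, "wx": 0, "wy": -0.02, "wz": 0}, {"x": -0.2, "y": 0, "z": 0, "wx": 0, "wy": -0.04, "wz": 0}, {"x": -0.32, "y": 0, "z": 0, "wx": 0, "wy": -0.06, "wz": 0}, {"x": -0.44, "y": 0, "z": 0.04, "wx": 0, "wy": -0.08, "wz": 0}, {"x": -0.56, "y": 0, "z": 0.08, "wx": 0, "wy": -0.1, "wz": 0}, {"x": -0.68, "y": 0, "z": 0.12, "wx": 0, "wy": -0.12, "wz": 0}, {"x": -0.77, "y": 0.003, "z": 0.16, "wx": 0, "wy": -0.127, "wz": 0}, {"x": -0.77, "y": 0.003, "z": 0.17, "wx": 0, "wy": -0.127, "wz": 0}, {"x": -0.77, "y": 0.003, "z": 0.17, "wx": 0, "wy": -0.127, "wz": 0}, {"x": -0.77, "y": 0.003, "z": 0.17, "wx": 0, "wy": -0.127, "wz": 0}]}}

```text
t: 19.08
eef_pos: [0.4049, -0.0574, 0.3297]
tool_rot: [0.01, 0.98, 0.047, -0.193]
contact_force: [0.5, 0.9, 0.1]
gripper_width: 0.0
```

Run:
```python
from cl import *
print(monitor.get_obs()['q'].round(2))
gt(ct(1.96,.035,.16),.39);gt(ct(1.96,.035),.39)
```

```text
[ 0.36  0.21 -0.45  1.78  0.09  1.56 -1.6 ]
[ 0.375 -0.06   0.236] shift [0.04 0.   0.49] turn [-0.0001 -0.0002 -0.0006]
[ 0.402 -0.058  0.171] shift [ 0.286 -0.     0.74 ] turn [-0.0001 -0.0002 -0.0006]
```

{"method": "jog_arm", "body": {"plan": [{"x": 0.02, "y": 0, "z": 0.1, "wx": 0, "wy": 0, "wz": 0}, {"x": 0.05, "y": 0, "z": 0.2, "wx": 0, "wy": 0, "wz": 0}, {"x": 0.1, "y": 0, "z": 0.32, "wx": 0, "wy": 0, "wz": 0}, {"x": 0.15, "y": 0, "z": 0.44, "wx": 0, "wy": 0, "wz": 0}, {"x": 0.2, "y": 0, "z": 0.56, "wx": 0, "wy": 0, "wz": 0}, {"x": 0.25, "y": 0, "z": 0.66, "wx": 0, "wy": 0, "wz": 0}, {"x": 0.28, "y": 0, "z": 0.72, "wx": 0, "wy": 0, "wz": 0}, {"x": 0.286, "y": 0, "z": 0.74, "wx": 0, "wy": 0, "wz": 0}, {"x": 0.286, "y": 0, "z": 0.74, "wx": 0, "wy": 0, "wz": 0}]}}

```text
t: 19.83
eef_pos: [0.4019, -0.0576, 0.1706]
tool_rot: [0.009, 0.98, 0.047, -0.194]
contact_force: [-0.3, 0.7, 0.1]
gripper_width: -0.002
```

Run:
```python
from cl import *
o=monitor.get_obs();print(o['q'].round(2),o['contact_force'].round(1))
b=cams.read_camera('side')[120:270,270:420,::-1];cv2.imwrite('pics/c7.png',cv2.resize(b,(600,600),interpolation=cv2.INTER_CUBIC))
for a in(1.96,1.87,1.77,1.67,1.57):gt(ct(a),a-1.57)
for a in(1.45,1.3):gt(cd(a),0)
```

```text
[ 0.33  0.38 -0.44  1.96  0.16  1.23 -1.67] [-0.3  0.7  0.1]
[ 0.434 -0.055  0.184] shift [ 0.122  0.    -0.121] turn [-0.0002 -0.0004 -0.0005]
[ 0.441 -0.054  0.189] shift [ 0.147  0.    -0.154] turn [-0.0001  0.0282 -0.0005]
[ 0.449 -0.053  0.193] shift [ 0.178  0.    -0.188] turn [-0.0001  0.0601 -0.0005]
[ 0.458 -0.052  0.196] shift [ 0.212  0.    -0.218] turn [-0.0001  0.0919 -0.0005]
[ 0.467 -0.051  0.198] shift [ 0.249 -0.    -0.246] turn [-1.000e-04  1.237e-01 -5.000e-04]
[ 0.478 -0.05   0.2  ] shift [ 0.296 -0.    -0.277] turn [-1.000e-04  1.237e-01 -5.000e-04]
[ 0.491 -0.049  0.199] shift [ 0.362 -0.    -0.295] turn [-1.000e-04  1.237e-01 -5.000e-04]
```

View pics/c7.png

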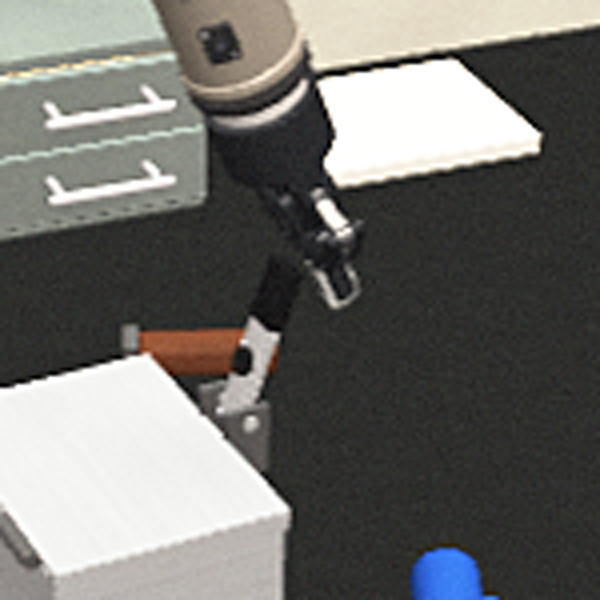

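The picture shows the shut fingertips at about (354,192) on the robot's side of the clamp grip, clear of it. I push.

{"method": "jog_arm", "body": {"plan": [{"x": 0.04, "y": 0, "z": -0.03, "wx": 0, "wy": 0, "wz": 0}, {"x": 0.08, "y": 0, "z": -0.07, "wx": 0, "wy": 0, "wz": 0}, {"x": 0.105, "y": 0, "z": -0.105, "wx": 0, "wy": 0, "wz": 0}, {"x": 0.122, "y": 0, "z": -0.121, "wx": 0, "wy": 0, "wz": 0}, {"x": 0.147, "y": 0, "z": -0.154, "wx": 0, "wy": 0.028, "wz": 0}, {"x": 0.178, "y": 0, "z": -0.188, "wx": 0, "wy": 0.06, "wz": 0}, {"x": 0.212, "y": 0, "z": -0.218, "wx": 0, "wy": 0.092, "wz": 0}, {"x": 0.249, "y": 0, "z": -0.246, "wx": 0, "wy": 0.124, "wz": 0}, {"x": 0.272, "y": 0, "z": -0.262, "wx": 0, "wy": 0.124, "wz": 0}, {"x": 0.296, "y": 0, "z": -0.277, "wx": 0, "wy": 0.124, "wz": 0}, {"x": 0.33, "y": 0, "z": -0.286, "wx": 0, "wy": 0.124, "wz": 0}, {"x": 0.362, "y": 0, "z": -0.295, "wx": 0, "wy": 0.124, "wz": 0}]}}

```text
t: 20.88
eef_pos: [0.493, -0.0491, 0.1988]
tool_rot: [0.0, 0.999, 0.048, 0.0]
contact_force: [-1.6, -0.5, 0.7]
gripper_width: 0.001
```

Run:
```python
from cl import *
for a in(1.3,1.15,1.,.85,.7,.55):gt(cd(a),0)
```

```text
[ 0.491 -0.049  0.199] shift [-0.008 -0.002  0.002] turn [ 0.0001 -0.0002 -0.0006]
[ 0.505 -0.048  0.195] shift [ 0.058 -0.002  0.02 ] turn [ 0.0001 -0.0002 -0.0006]
[ 0.517 -0.046  0.189] shift [ 0.122 -0.002  0.048] turn [ 0.0001 -0.0002 -0.0006]
[ 0.529 -0.045  0.182] shift [ 0.18  -0.002  0.086] turn [ 0.0001 -0.0002 -0.0006]
[ 0.539 -0.044  0.173] shift [ 0.232 -0.002  0.131] turn [ 0.0001 -0.0002 -0.0006]
[ 0.548 -0.043  0.162] shift [ 0.276 -0.002  0.184] turn [ 0.0001 -0.0002 -0.0006]
```

{"method": "jog_arm", "body": {"plan": [{"x": 0.025, "y": 0, "z": 0.012, "wx": 0, "wy": 0, "wz": 0}, {"x": 0.058, "y": 0, "z": 0.02, "wx": 0, "wy": 0, "wz": 0}, {"x": 0.09, "y": 0, "z": 0.033, "wx": 0, "wy": 0, "wz": 0}, {"x": 0.122, "y": 0, "z": 0.048, "wx": 0, "wy": 0, "wz": 0}, {"x": 0.152, "y": 0, "z": 0.067, "wx": 0, "wy": 0, "wz": 0}, {"x": 0.18, "y": 0, "z": 0.086, "wx": 0, "wy": 0, "wz": 0}, {"x": 0.207, "y": 0, "z": 0.108, "wx": 0, "wy": 0, "wz": 0}, {"x": 0.232, "y": 0, "z": 0.131, "wx": 0, "wy": 0, "wz": 0}, {"x": 0.255, "y": 0, "z": 0.157, "wx": 0, "wy": 0, "wz": 0}, {"x": 0.276, "y": 0, "z": 0.184, "wx": 0, "wy": 0, "wz": 0}]}}

```text
t: 21.72
eef_pos: [0.5486, -0.0437, 0.1617]
tool_rot: [0.0, 0.999, 0.048, 0.001]
contact_force: [-0.1, -0.8, 2.5]
gripper_width: 0.001
```

Run:
```python
from cl import *
for a in(.55,.45,.35,.25,.15,.07,0):gt(cd(a),0)
cams.read_camera('side');print([(np.round(d['location']).tolist(),round(d['confidence'],2)) for d in finder.place_of('side','clamp_tip')][:2],[proj('side',bw(B,clp(x)))[0].round(0) for x in(.4,.6,.8,1.2)])
```

```text
[ 0.548 -0.043  0.162] shift [-0.003 -0.002 -0.002] turn [ 0.0001 -0.0004 -0.0006]
[ 0.553 -0.043  0.154] shift [ 0.022 -0.002  0.037] turn [ 0.0001 -0.0004 -0.0006]
[ 0.557 -0.042  0.146] shift [ 0.043 -0.002  0.078] turn [ 0.0001 -0.0004 -0.0006]
[ 0.561 -0.042  0.138] shift [ 0.06  -0.002  0.121] turn [ 0.0001 -0.0004 -0.0006]
[ 0.563 -0.042  0.129] shift [ 0.072 -0.002  0.165] turn [ 0.0001 -0.0004 -0.0006]
[ 0.564 -0.042  0.121] shift [ 0.079 -0.002  0.201] turn [ 0.0001 -0.0004 -0.0006]
[ 0.565 -0.042  0.115] shift [ 0.083 -0.002  0.234] turn [ 0.0001 -0.0004 -0.0006]
[([296.0, 211.0], 0.78)] [array([294., 216.]), array([297., 209.]), array([302., 202.]), array([314., 191.])]
```

The clamp follows and is at about 0.55 rad. I finish slowly.

{"method": "jog_arm", "body": {"plan": [{"x": 0.022, "y": 0, "z": 0.03, "wx": 0, "wy": 0, "wz": 0}, {"x": 0.035, "y": 0, "z": 0.06, "wx": 0, "wy": 0, "wz": 0}, {"x": 0.05, "y": 0, "z": 0.09, "wx": 0, "wy": 0, "wz": 0}, {"x": 0.06, "y": 0, "z": 0.121, "wx": 0, "wy": 0, "wz": 0}, {"x": 0.068, "y": 0, "z": 0.145, "wx": 0, "wy": 0, "wz": 0}, {"x": 0.072, "y": 0, "z": 0.165, "wx": 0, "wy": 0, "wz": 0}, {"x": 0.076, "y": 0, "z": 0.185, "wx": 0, "wy": 0, "wz": 0}, {"x": 0.079, "y": 0, "z": 0.2, "wx": 0, "wy": 0, "wz": 0}, {"x": 0.081, "y": 0, "z": 0.213, "wx": 0, "wy": 0, "wz": 0}, {"x": 0.083, "y": 0, "z": 0.224, "wx": 0, "wy": 0, "wz": 0}, {"x": 0.083, "y": 0, "z": 0.233, "wx": 0, "wy": 0, "wz": 0}, {"x": 0.083, "y": 0, "z": 0.233, "wx": 0, "wy": 0, "wz": 0}]}}

```text
t: 22.82
eef_pos: [0.5646, -0.0416, 0.115]
tool_rot: [-0.0, 0.999, 0.048, -0.0]
contact_force: [-1.7, -0.1, 7.0]
gripper_width: 0.002
```

{"method": "jog_arm", "body": {"plan": [{"x": 0, "y": 0, "z": 0.005, "wx": 0, "wy": 0, "wz": 0}, {"x": 0, "y": 0, "z": 0.01, "wx": 0, "wy": 0, "wz": 0}, {"x": 0, "y": 0, "z": 0.015, "wx": 0, "wy": 0, "wz": 0}, {"x": 0, "y": 0, "z": 0.015, "wx": 0, "wy": 0, "wz": 0}, {"x": 0, "y": 0, "z": 0.015, "wx": 0, "wy": 0, "wz": 0}]}}

```text
t: 23.23
eef_pos: [0.5646, -0.0416, 0.1147]
tool_rot: [0.001, 0.999, 0.048, 0.0]
contact_force: [-9.0, -0.1, 24.7]
gripper_width: 0.0
```

Seated: 25 N at z = 0.115. Rising clear and checking.

{"method": "jog_arm", "body": {"plan": [{"x": 0, "y": 0, "z": -0.05, "wx": 0, "wy": 0, "wz": 0}, {"x": 0, "y": 0, "z": -0.2, "wx": 0, "wy": 0, "wz": 0}, {"x": 0, "y": 0, "z": -0.4, "wx": 0, "wy": 0, "wz": 0}, {"x": 0, "y": 0, "z": -0.6, "wx": 0, "wy": 0, "wz": 0}, {"x": 0, "y": 0, "z": -0.8, "wx": 0, "wy": 0, "wz": 0}, {"x": 0, "y": 0, "z": -1, "wx": 0, "wy": 0, "wz": 0}, {"x": 0, "y": 0.3, "z": -1, "wx": 0, "wy": 0, "wz": 0}, {"x": 0, "y": 0.6, "z": -1, "wx": 0, "wy": 0, "wz": 0}, {"x": 0, "y": 0.9, "z": -1, "wx": 0, "wy": 0, "wz": 0}, {"x": 0, "y": 1, "z": -1, "wx": 0, "wy": 0, "wz": 0}, {"x": 0, "y": 1, "z": -1, "wx": 0, "wy": 0, "wz": 0}]}}

```text
t: 24.15
eef_pos: [0.5828, -0.2444, 0.3147]
tool_rot: [0.001, 0.999, 0.047, -0.0]
contact_force: [0.8, 0.1, 0.2]
gripper_width: 0.001
```

Run:
```python
from cl import *
a=cams.read_camera('top')[150:325,150:500,::-1];b=cams.read_camera('side')[150:290,220:400,::-1]
cv2.imwrite('pics/c8.png',np.vstack([cv2.resize(a,(560,280)),cv2.resize(b,(400,311),interpolation=cv2.INTER_CUBIC).copy() if 0 else cv2.copyMakeBorder(cv2.resize(b,(400,311)),0,0,0,160,cv2.BORDER_CONSTANT)]))
for n in('side','top'): print([(np.round(d['location']).tolist(),round(d['confidence'],2)) for d in finder.place_of(n,'clamp_tip')][:2],[proj(n,bw(B,clp(x)))[0].round(0) for x in(0,.1)])
```

```text
[([294.0, 230.0], 0.82)] [array([291., 231.]), array([291., 227.])]
[([335.0, 226.0], 0.64)] [array([335., 224.]), array([336., 223.])]
```

View pics/c8.png

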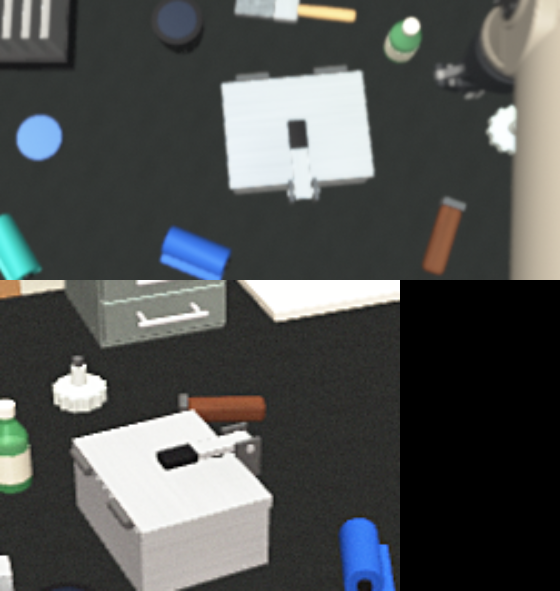

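The lid is shut and the clamp lies flat on it, with its tip at side (294,230). The bystanders in view are where they were. Handing in.

```bash
python3 -c "
from station import bot
print(bot.hand_in())"
```

```text
the job is handed in; nothing more can be done
None
```

The job is done and handed in at about 24 s of the 72 s allowed. The hand-in gave no verdict.

- **Cartridge:** I set the orange cartridge down in the box until it touched the floor at about 12 N, then opened the gripper. The picture taken before I closed the lid showed it lying flat on its foot, aligned with the box.
- **Lid:** I pushed it down along its arc at about 0.2–0.5 rad/s. It took 28 N with its top at 98 mm, which is the fully shut height, and the picture agreed.
- **Clamp:** After that I swung the clamp over and pressed it to 25 N with its upper face at 115 mm, the fully down height.

In the last picture the lid is shut, the clamp lies flat on it and the robot touches nothing. The detected clamp tip is about 3 px from where a fully closed clamp should show, within the finder's usual error. The bystanders in that picture look unmoved by eye; I did not measure them. No check failed or disagreed.

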